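Bed the drip tiles and set the filter tap

ROBOT

A 6-joint arm with a two-finger parallel gripper is mounted at the origin on the work surface. World frame = base frame: x ahead of the robot, y to its left, z up, the work surface at z = 0. Lengths are in mm, angles in rad, forces in N, time in s.
With the tool pointing down it reaches from about 350 to 775 mm from the base axis. Payload 7.3 kg.
Tool frame: the origin (TCP) lies on the front face of the gripper's body, between the roots of the fingers; the fingertips stand 66 mm ahead of it and the grasp point (between the pads) lies 47 mm ahead of it (bot.tcp_to_grasp is the z of the grasp point in the tool frame, in mm); z points along the fingers, y is the direction in which the jaws open and shut (so a half turn about z gives the same grasp; the last joint's range is limited). The gripper opens to 92 mm and grips with 3 to 60 N. Pads are 19 mm wide; open, the fingers measure 130 mm over their backs; the gripper's body (75 mm by 190 mm) begins 47 mm behind the grasp point.
Start: joints at [-1.451, 0.342, 1.524, -0, 1.275, -0.146], TCP at [137.929, -506.571, 292.241] pointing down, gripper open.
Joint ranges: [-2.53, 2.53], [-0.77, 2.02], [0.04, 2.7], [-1, 4.14], [0.28, 2.66], [-3.11, 3.11]. Speed limits (rad/s): [2.57, 2.57, 3.14, 3.14, 3.14, 3.14].

INTERFACE

Orientations are given as [roll, pitch, yaw] about the fixed x, y, z axes, in that order (R = Rz(yaw) Ry(pitch) Rx(roll)).
In Python, from plant import bot gives the robot as it stands.
- The arm moves only by the tool carry_out, never from a script. Its argument "deltas" is a list that holds one entry, the list of rows, each a list of 4 numbers: the shift along the tool's x, y, z in mm, then the turn about the tool's z in units of 5 degrees (1.0 is 5 degrees). A call has 1 to 20 rows; each row is the pose to reach, as a shift and turn from the pose commanded when the call began, along the tool's axes at that moment; what a row does not reach only later rows make up. A row lasts 1/10 s, in which the tool goes at most 50 mm and 8.59 degrees, less where a joint would pass 70% of its speed; a pose out of reach is approached as far as the arm can. A call with a gripper value outside its range is refused whole. "fingers" is the finger opening in mm, from 0 to 91.8, set as the call begins (left out, the last holds). The fingers move at their own pace and stop on an object; the grip force is fixed at half the most. Time passes only in rows, so rows that repeat a pose let the fingers close. It gives the time, the measured TCP pose, the force and the opening at its end, in the units of the state.
- bot.get_obs(): the state, without advancing time (a new reading comes with each control period).
- bot.capture(name): name is "side" or "top"; returns (picture, depth): 384x512x3 uint8, blue, green, red; 384x512 float32, mm along the optical axis (not along the pixel's ray), 0 where there is no reading.
- bot.camera_model(name): a dict with "K" (3x3 intrinsics, pixels), "camera_from_world" (4x4, takes a point from world to camera coordinates). Camera axes: x right, y down, z forward; pixel columns grow to the right and rows downward; lengths in mm; the calibration is good to about 2 mm. A picture is of the moment at which its call begins. camera_model takes no time and is no camera call.
- bot.close_job(): hands the job in, once; it reports no verdict.
The state is a dict: "time": time; "joint_positions": joint angles; "dq": joint speeds; "tau": joint torques, N m; "tool_pos": TCP position; "tcp_rot": TCP orientation; "contact_force": force on the tool from outside, world axes, zero at the start; "moment": the same for the moment, N m; "grip_width": finger opening in mm.
Only numpy, scipy, OpenCV 4.12 (cv2) and the standard library are available. Lean on these libraries where they do the work, as an engineer would, in place of code of your own. Each camera call takes 0.05 s, during which the arm holds its last target. There are 200 camera calls.

TASK

Put the bench water filter's drip dock back in service: first turn the tap lever fully shut, and with it shut lay every loose clay tile flat in a bay of its own in the black-rimmed dock and press it down until it sits level, flush with the rim, on the bay floor. Then open the tap to half (lever at 45 degrees, midway between its stops) and let go, leaving the canister, pen caddy and tape where they stand.

Things in the scene. Friction and masses are not known exactly. Their poses are not given: they have to be found in the camera images.
- tile1: Flat rectangular red-brown fired-clay drip tile, 110 x 60 x 16 mm, 0.2 kg, edges rounded 2 mm. Origin at the centre of its underside, x along the 110 mm length, y along the 60 mm width, z up. Lies loose on the bench at the start; the tiles are identical. Two to four of the four tiles are present (absent ones have no pose).
- tile2: Flat rectangular red-brown fired-clay drip tile, 110 x 60 x 16 mm, 0.2 kg, edges rounded 2 mm. Origin at the centre of its underside, x along the 110 mm length, y along the 60 mm width, z up. Lies loose on the bench at the start; the tiles are identical. Two to four of the four tiles are present (absent ones have no pose).
- tile3: Flat rectangular red-brown fired-clay drip tile, 110 x 60 x 16 mm, 0.2 kg, edges rounded 2 mm. Origin at the centre of its underside, x along the 110 mm length, y along the 60 mm width, z up. Lies loose on the bench at the start; the tiles are identical. Two to four of the four tiles are present (absent ones have no pose).
- tile4: Flat rectangular red-brown fired-clay drip tile, 110 x 60 x 16 mm, 0.2 kg, edges rounded 2 mm. Origin at the centre of its underside, x along the 110 mm length, y along the 60 mm width, z up. Lies loose on the bench at the start; the tiles are identical. Two to four of the four tiles are present (absent ones have no pose).
- bay1 (a point): Centre of the rigid floor of one bay of the dock (bays are alike), 10 mm above the bench; axes of the dock. Inside 116 mm along y, 66 mm along x: a tile fits lengthwise along y, either way round, 3 mm to spare all round. Rim 16 mm above this point, flush with the top of a seated tile. The middle 54 mm of both long sides is open to the floor for fingers. Bed strips: see strip1.
- strip1 (a point): Fixed point 18 mm above the bench over the middle of bay 1, the highest level of its two soft bed strips (22 mm wide, 36 mm either side along y). Each starts 5 to 8 mm above the floor, so a tile laid in sits proud and slightly tilted. Its weight does not sink them; 10 to 15 N on its middle does, slowly (10 to 20 mm/s), until it is level on the floor. Strips stay down.
- bay2 (a point): Centre of the rigid floor of one bay of the dock (bays are alike), 10 mm above the bench; axes of the dock. Inside 116 mm along y, 66 mm along x: a tile fits lengthwise along y, either way round, 3 mm to spare all round. Rim 16 mm above this point, flush with the top of a seated tile. The middle 54 mm of both long sides is open to the floor for fingers. Bed strips: see strip2.
- strip2 (a point): Fixed point 18 mm above the bench over the middle of bay 2, the highest level of its two soft bed strips (22 mm wide, 36 mm either side along y). Each starts 5 to 8 mm above the floor, so a tile laid in sits proud and slightly tilted. Its weight does not sink them; 10 to 15 N on its middle does, slowly (10 to 20 mm/s), until it is level on the floor. Strips stay down.
- bay3 (a point): Centre of the rigid floor of one bay of the dock (bays are alike), 10 mm above the bench; axes of the dock. Inside 116 mm along y, 66 mm along x: a tile fits lengthwise along y, either way round, 3 mm to spare all round. Rim 16 mm above this point, flush with the top of a seated tile. The middle 54 mm of both long sides is open to the floor for fingers. Bed strips: see strip3.
- strip3 (a point): Fixed point 18 mm above the bench over the middle of bay 3, the highest level of its two soft bed strips (22 mm wide, 36 mm either side along y). Each starts 5 to 8 mm above the floor, so a tile laid in sits proud and slightly tilted. Its weight does not sink them; 10 to 15 N on its middle does, slowly (10 to 20 mm/s), until it is level on the floor. Strips stay down.
- bay4 (a point): Centre of the rigid floor of one bay of the dock (bays are alike), 10 mm above the bench; axes of the dock. Inside 116 mm along y, 66 mm along x: a tile fits lengthwise along y, either way round, 3 mm to spare all round. Rim 16 mm above this point, flush with the top of a seated tile. The middle 54 mm of both long sides is open to the floor for fingers. Bed strips: see strip4.
- strip4 (a point): Fixed point 18 mm above the bench over the middle of bay 4, the highest level of its two soft bed strips (22 mm wide, 36 mm either side along y). Each starts 5 to 8 mm above the floor, so a tile laid in sits proud and slightly tilted. Its weight does not sink them; 10 to 15 N on its middle does, slowly (10 to 20 mm/s), until it is level on the floor. Strips stay down.
- dock: Drip dock with black plastic rims and a steel floor, fixed to the bench, 220 mm (its x) x 275 mm (its y) x 26 mm high, four bays in two rows of two, bay centres at x = +-50 mm, y = +-67.5 mm, so 34 mm of rim separates the bays along x and 19 mm along y. Origin at the centre of its underside, z up.
- tap (a joint): Angle of the tap lever in rad, about a vertical axis: 0 = shut (stop), 1.571 = fully open (stop), 0.785 = half open. Grows counter-clockwise seen from above. Turns with light even friction (about 0.1 N m) and stays where it is left.
- tap_grip (a point): Centre of the black upright grip fin at the outer end of the tap lever, 87 mm from the turning axis, at about 102 mm height; it moves with the lever. The fin is 46 mm along the lever, 14 mm thick and 28 mm tall (its top 14 mm above this point); x of this frame points along the lever from the fin towards the axis, z up. Below the lever is clear space down to the 14 mm foot.
- tap_axis (a point): Point on the tap lever's vertical turning axis, at the height of tap_grip, fixed to the filter. The frame is the filter's: shut, the lever points along its -x; fully open, along its -y. On the filter's white foot are raised black marks under the lever: thin at shut and full, broad at half.
- filter: Bench water filter fixed to the bench: white foot 14 mm high, 110 mm wide, the tap column (40 mm diameter, to 80 mm height) at the origin, and an upright steel filter can of 80 mm diameter, top at 173 mm, centred 115 mm along +x. Origin under the tap column at bench level.
- canister: Bystander: stainless canister with dark twist cap, 88 mm diameter, 143 mm high, origin at the centre of its underside. Not to be moved.
- caddy: Bystander: grey tilt-top pen caddy with two black markers in it, 90 x 120 mm, about 90 mm high, origin at the centre of its underside. Not to be moved.
- tape: Bystander: roll of clear tape on a metal spring arm with a dark foot 70 x 130 mm, about 95 mm high, origin at the centre of its underside. Not to be moved.
Not all that is in view belongs to the job. What is shaped like the tile1 but blue or white is not meant.

How it is judged (in metres and radians):
On the way, in this order (a step that is already met when the one before it is completed fails the run):
1. the tap lever is turned shut (within 0.1 rad of its stop) (value of joint tap below 0.1 rad), for 0.2 s.
2. with the tap shut, every tile present sits pressed down level in a bay (((horizontal distance between tile1 and bay1 below 0.008 m and z of tile1 in the frame of bay1 between -0.004 and 0.0025 m and angle between tile1's own z axis and vertical below 0.026 rad) or (horizontal distance between tile1 and bay2 below 0.008 m and z of tile1 in the frame of bay2 between -0.004 and 0.0025 m and angle between tile1's own z axis and vertical below 0.026 rad) or (horizontal distance between tile1 and bay3 below 0.008 m and z of tile1 in the frame of bay3 between -0.004 and 0.0025 m and angle between tile1's own z axis and vertical below 0.026 rad) or (horizontal distance between tile1 and bay4 below 0.008 m and z of tile1 in the frame of bay4 between -0.004 and 0.0025 m and angle between tile1's own z axis and vertical below 0.026 rad)) and ((horizontal distance between tile2 and bay1 below 0.008 m and z of tile2 in the frame of bay1 between -0.004 and 0.0025 m and angle between tile2's own z axis and vertical below 0.026 rad) or (horizontal distance between tile2 and bay2 below 0.008 m and z of tile2 in the frame of bay2 between -0.004 and 0.0025 m and angle between tile2's own z axis and vertical below 0.026 rad) or (horizontal distance between tile2 and bay3 below 0.008 m and z of tile2 in the frame of bay3 between -0.004 and 0.0025 m and angle between tile2's own z axis and vertical below 0.026 rad) or (horizontal distance between tile2 and bay4 below 0.008 m and z of tile2 in the frame of bay4 between -0.004 and 0.0025 m and angle between tile2's own z axis and vertical below 0.026 rad)) and ((horizontal distance between tile3 and bay1 below 0.008 m and z of tile3 in the frame of bay1 between -0.004 and 0.0025 m and angle between tile3's own z axis and vertical below 0.026 rad) or (horizontal distance between tile3 and bay2 below 0.008 m and z of tile3 in the frame of bay2 between -0.004 and 0.0025 m and angle between tile3's own z axis and vertical below 0.026 rad) or (horizontal distance between tile3 and bay3 below 0.008 m and z of tile3 in the frame of bay3 between -0.004 and 0.0025 m and angle between tile3's own z axis and vertical below 0.026 rad) or (horizontal distance between tile3 and bay4 below 0.008 m and z of tile3 in the frame of bay4 between -0.004 and 0.0025 m and angle between tile3's own z axis and vertical below 0.026 rad)) and ((horizontal distance between tile4 and bay1 below 0.008 m and z of tile4 in the frame of bay1 between -0.004 and 0.0025 m and angle between tile4's own z axis and vertical below 0.026 rad) or (horizontal distance between tile4 and bay2 below 0.008 m and z of tile4 in the frame of bay2 between -0.004 and 0.0025 m and angle between tile4's own z axis and vertical below 0.026 rad) or (horizontal distance between tile4 and bay3 below 0.008 m and z of tile4 in the frame of bay3 between -0.004 and 0.0025 m and angle between tile4's own z axis and vertical below 0.026 rad) or (horizontal distance between tile4 and bay4 below 0.008 m and z of tile4 in the frame of bay4 between -0.004 and 0.0025 m and angle between tile4's own z axis and vertical below 0.026 rad)) and value of joint tap below 0.12 rad), for 0.2 s.
3. the tap lever is set half open (value of joint tap between 0.685 and 0.885 rad), for 0.2 s.
At the end, for the whole second after the job is handed in: Every tile present lies in a bay, within 8 mm of its centre, its underside within 2.5 mm of the bay floor, tilted less than 0.026 rad, at rest; the tap lever rests within 0.1 rad of half open (0.785 rad) (all of step 3 and ((horizontal distance between tile1 and bay1 below 0.008 m and z of tile1 in the frame of bay1 between -0.004 and 0.0025 m and angle between tile1's own z axis and vertical below 0.026 rad) or (horizontal distance between tile1 and bay2 below 0.008 m and z of tile1 in the frame of bay2 between -0.004 and 0.0025 m and angle between tile1's own z axis and vertical below 0.026 rad) or (horizontal distance between tile1 and bay3 below 0.008 m and z of tile1 in the frame of bay3 between -0.004 and 0.0025 m and angle between tile1's own z axis and vertical below 0.026 rad) or (horizontal distance between tile1 and bay4 below 0.008 m and z of tile1 in the frame of bay4 between -0.004 and 0.0025 m and angle between tile1's own z axis and vertical below 0.026 rad)) and ((horizontal distance between tile2 and bay1 below 0.008 m and z of tile2 in the frame of bay1 between -0.004 and 0.0025 m and angle between tile2's own z axis and vertical below 0.026 rad) or (horizontal distance between tile2 and bay2 below 0.008 m and z of tile2 in the frame of bay2 between -0.004 and 0.0025 m and angle between tile2's own z axis and vertical below 0.026 rad) or (horizontal distance between tile2 and bay3 below 0.008 m and z of tile2 in the frame of bay3 between -0.004 and 0.0025 m and angle between tile2's own z axis and vertical below 0.026 rad) or (horizontal distance between tile2 and bay4 below 0.008 m and z of tile2 in the frame of bay4 between -0.004 and 0.0025 m and angle between tile2's own z axis and vertical below 0.026 rad)) and ((horizontal distance between tile3 and bay1 below 0.008 m and z of tile3 in the frame of bay1 between -0.004 and 0.0025 m and angle between tile3's own z axis and vertical below 0.026 rad) or (horizontal distance between tile3 and bay2 below 0.008 m and z of tile3 in the frame of bay2 between -0.004 and 0.0025 m and angle between tile3's own z axis and vertical below 0.026 rad) or (horizontal distance between tile3 and bay3 below 0.008 m and z of tile3 in the frame of bay3 between -0.004 and 0.0025 m and angle between tile3's own z axis and vertical below 0.026 rad) or (horizontal distance between tile3 and bay4 below 0.008 m and z of tile3 in the frame of bay4 between -0.004 and 0.0025 m and angle between tile3's own z axis and vertical below 0.026 rad)) and ((horizontal distance between tile4 and bay1 below 0.008 m and z of tile4 in the frame of bay1 between -0.004 and 0.0025 m and angle between tile4's own z axis and vertical below 0.026 rad) or (horizontal distance between tile4 and bay2 below 0.008 m and z of tile4 in the frame of bay2 between -0.004 and 0.0025 m and angle between tile4's own z axis and vertical below 0.026 rad) or (horizontal distance between tile4 and bay3 below 0.008 m and z of tile4 in the frame of bay3 between -0.004 and 0.0025 m and angle between tile4's own z axis and vertical below 0.026 rad) or (horizontal distance between tile4 and bay4 below 0.008 m and z of tile4 in the frame of bay4 between -0.004 and 0.0025 m and angle between tile4's own z axis and vertical below 0.026 rad)) and linear speed of each of tile1, tile2, tile3, tile4 below 0.01 m/s and velocity of joint tap between -0.02 and 0.02 rad/s); the robot touches nothing.
It fails at once if the canister is shoved or knocked over (moved more than 30 mm) (distance of canister from where it was at the start of the episode above 0.03 m).
It fails at once if the caddy is shoved or knocked over (moved more than 30 mm) (distance of caddy from where it was at the start of the episode above 0.03 m).
It fails at once if the tape is shoved or knocked over (moved more than 30 mm) (distance of tape from where it was at the start of the episode above 0.03 m).
Of tile1, tile2, tile3, tile4 only 2 to 4 are there at a start; the rules pass over those that are not, and their reading is None.
At some moment in a run one of tile1, tile2, tile3, tile4 may be knocked a few centimetres aside while the robot is not near it.
Once in a run the grip may slacken for a moment while it holds something.
It also fails if it takes over 210 s, if anything falls off the work surface, if the arm or the gripper's body presses on something with over 40 N, if the wrist force passes 120 N, or if a joint passes its speed limit or range.

## Working session

There is one attempt and no reset: what is moved stays moved. The work goes in short steps, Python scripts to look and compute and a tool call to move; the robot and the scene stay as the last step left them, time stands still between calls to the robot, and variables do not carry over. Pictures are saved under pics/ and viewed, about 12 in all and at most 16, crops included, and the job is handed in when it is done.

Besides the shell and the picture viewer there is one more tool, called after "Request:" in YAML: its name, and indented under it one key for each argument. carry_out: Moves the arm, as the interface text tells. Its arguments: {"type":"object","properties":{"deltas":{"type":"array","items":{"type":"array","items":{"type":"array","items":{"type":"number"}}}},"fingers":{"type":"number"}},"required":["deltas"]}

```bash
ls; mkdir -p pics; cat > h.py <<'E'
import numpy as np, cv2
from plant import bot
def cam(n):
    m=bot.camera_model(n); return np.array(m["K"]),np.array(m["camera_from_world"])
def ray(n,u,v,z):
    K,T=cam(n); R,t=T[:3,:3],T[:3,3]
    c=-R.T@t; d=R.T@np.linalg.inv(K)@np.array([u,v,1.]); return c+d*(z-c[2])/d[2]
def cloud(n,D):
    K,T=cam(n); v,u=np.indices(D.shape); P=np.stack([(u-K[0,2])*D/K[0,0],(v-K[1,2])*D/K[1,1],D],-1)
    return (P-T[:3,3])@T[:3,:3]
def proj(n,p):
    K,T=cam(n); q=K@(T[:3,:3]@np.array(p)+T[:3,3]); return q[:2]/q[2]
E
python3 - <<'E'
from h import *
for n in("top","side"):
    im,D=bot.capture(n); cv2.imwrite(f"pics/{n}0.png",im); np.savez(f"{n}0.npz",im=im,D=D)
    K,T=cam(n); print(n,K.round(1).tolist(),(-T[:3,:3].T@T[:3,3]).round(), T[:3,:3].round(2).tolist())
o=bot.get_obs(); print(o)
E
```

```text
pics
top [[362.6, 0.0, 249.1], [0.0, 362.6, 190.5], [0.0, 0.0, 1.0]] [ 489.   20. 1208.] [[0.02, -1.0, 0.01], [-1.0, -0.02, -0.08], [0.08, -0.0, -1.0]]
side [[383.5, 0.0, 254.2], [0.0, 383.5, 190.1], [0.0, 0.0, 1.0]] [449. 769. 755.] [[-0.98, -0.21, 0.02], [-0.15, 0.63, -0.76], [0.14, -0.75, -0.65]]
{'time': 0.1, 'joint_positions': array([-1.45099365e+00,  3.42658578e-01,  1.52487950e+00, -4.33319555e-05,
        1.27536202e+00, -1.45994443e-01]), 'dq': array([-0.00172811,  0.00018094, -0.0006238 ,  0.00017912,  0.00018829,
       -0.00113937]), 'tau': array([ 1.85605873e-03, -4.32003736e+01, -2.44696552e+01,  7.19701289e-02,
        5.26245323e-02, -3.89645811e-05]), 'tool_pos': array([ 137.89024871, -506.31048337,  291.62617175]), 'tcp_rot': array([-3.14029308e+00, -1.49205869e-04,  2.65809664e-01]), 'contact_force': array([-0.16150471,  0.21475189, -0.31049742]), 'moment': array([0.04290431, 0.01284835, 0.03773744]), 'grip_width': 91.86112936581823}
```

View pics/top0.png

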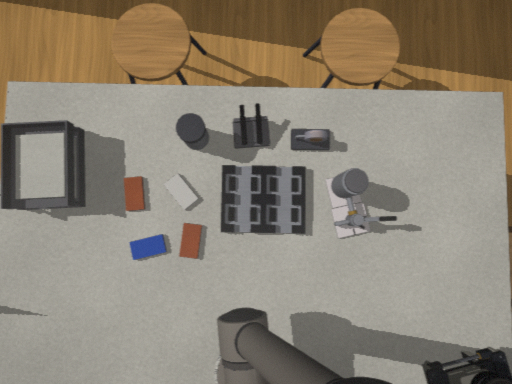

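View pics/side0.png

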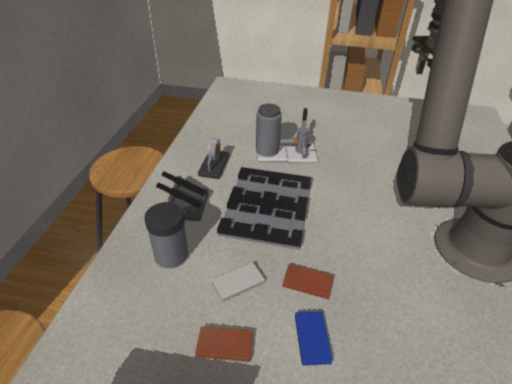

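```bash
cat >> h.py <<'E'
def tiles(n="top",z=16):
    im,D=bot.capture(n); b,g,r=[im[...,i].astype(int) for i in range(3)]
    m=((r>g*1.6)&(r-b>40)&(r>60)).astype(np.uint8); P=cloud(n,D)
    m&=((P[...,2]>-20)&(P[...,2]<150)&(P[...,0]<800)).astype(np.uint8)
    out=[]
    for c in cv2.findContours(m,0,1)[0]:
        if cv2.contourArea(c)<100: continue
        w=np.array([ray(n,u,v,z)[:2] for u,v in c[:,0]],np.float32)
        (x,y),(a,bb),an=cv2.minAreaRect(w)
        if a<bb: an+=90
        k=np.zeros_like(m); cv2.drawContours(k,[c],-1,1,-1); k=cv2.erode(k,np.ones((3,3)))>0
        zz=P[k]; zz=zz[zz[:,2]>-20]
        A=np.c_[zz[:,:2]-zz[:,:2].mean(0),np.ones(len(zz))]; f=np.linalg.lstsq(A,zz[:,2],rcond=None)[0]
        out.append((round(x,1),round(y,1),round(a,1),round(bb,1),round(an,1),'z',f[2].round(1),'slope',f[:2].round(3),'px',c[:,0].mean(0).round()))
    return out
E
python3 - <<'E'
from h import *
print("top",*tiles(),sep="\n"); print("side",*tiles("side"),sep="\n")
d=np.load("top0.npz"); im,D=d["im"],d["D"]; P=cloud("top",D)
g=cv2.cvtColor(im,cv2.COLOR_BGR2GRAY)
# dock: black rim at z=26
m=((g<45)&(P[...,2]>14)&(P[...,2]<40)).astype(np.uint8); m[:150]=0;m[250:]=0;m[:,:205]=0;m[:,320:]=0
ys,xs=np.nonzero(m); w=np.array([ray("top",u,v,26)[:2] for u,v in zip(xs,ys)],np.float32)
print("dock",cv2.minAreaRect(w),len(w))
# tap fin: points z 105-130 beyond column
reg=np.zeros_like(m);reg[195:240,325:410]=1
for lo,hi in((88,108),(108,125),(160,185)):
  reg2=reg if hi<150 else np.ones_like(m)
  k=(reg2>0)&(P[...,2]>lo)&(P[...,2]<hi)
  if hi>150: k[:,:320]=0;k[:,400:]=0;k[260:]=0;k[:150]=0
  q=P[k]; print(lo,hi,len(q),q.mean(0).round(1),cv2.minAreaRect(q[:,:2].astype(np.float32)))
big=lambda a,s:cv2.resize(a,None,fx=s,fy=s,interpolation=cv2.INTER_CUBIC)
s=np.load("side0.npz")["im"]
a=big(im[150:255,205:405],4); b=big(s[95:250,205:335],3)[:,:]
cv2.imwrite("pics/c1.png",a)
E
```

```text
top
(421.0, 202.8, 54.7, 104.7, 174.7, 'z', np.float64(16.7), 'slope', array([-0.   ,  0.002]), 'px', array([190., 241.]))
(571.4, 393.8, 106.1, 56.3, 7.2, 'z', np.float64(27.2), 'slope', array([ 0.128, -2.769]), 'px', array([134., 193.]))
side
(571.4, 400.6, 107.1, 62.5, 7.2, 'z', np.float64(17.7), 'slope', array([-0.281,  1.166]), 'px', array([223., 343.]))
(421.8, 211.0, 66.2, 106.7, 174.3, 'z', np.float64(17.8), 'slope', array([0.09 , 1.039]), 'px', array([308., 281.]))
dock ((570.251953125, -30.691818237304688), (195.2774200439453, 262.9233093261719), 0.4840453863143921) 503
88 108 177 [ 502.4 -339.3   95.2] ((516.521728515625, -324.7243957519531), (132.6532440185547, 64.46553802490234), 60.40212631225586)
108 125 78 [ 509.7 -399.6  116.6] ((531.9471435546875, -353.26348876953125), (161.31329345703125, 29.53123664855957), 64.15123748779297)
160 185 478 [ 609.8 -291.5  172.8] ((610.3826904296875, -291.9917297363281), (73.34890747070312, 68.21732330322266), 19.56094741821289)
```

View pics/c1.png

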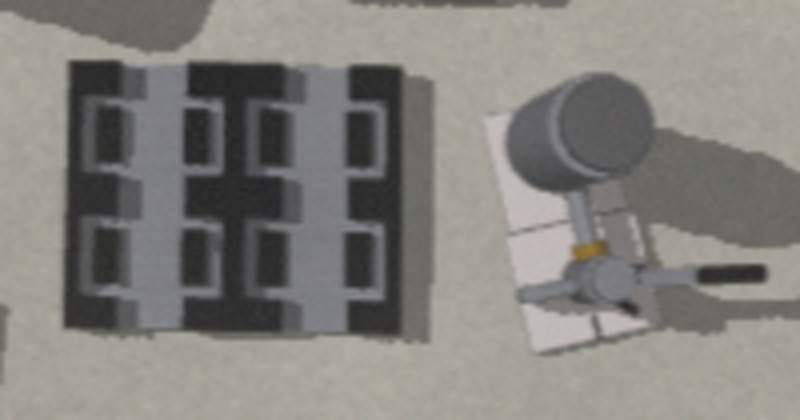

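```bash
python3 - <<'E'
from h import *
c=lambda X,Y:((X+.5)/4-.5+205,(Y+.5)/4-.5+150)
q=[ray("top",*c(*p),26)[:2] for p in((69,61),(403,66),(402,333),(64,328))]
print("dock",np.round(q,1).tolist(),np.mean(q,0).round(1))
e=lambda a,b:(np.linalg.norm(a-b).round(1),np.degrees(np.arctan2(*(a-b)[::-1])).round(1))
print(e(q[0],q[3]),e(q[1],q[2]),e(q[0],q[1]),e(q[3],q[2]))
can=ray("top",*c(605,122),173); print("can",can.round(1))
f=[ray("top",*c(*p),116)[:2] for p in((697,274),(768,272))]; print("fin",np.round(f,1).tolist(),e(f[1],f[0]),np.mean(f,0))
print("foot",e(*[ray("top",*c(*p),14)[:2] for p in((487,115),(535,352))]))
d=np.load("top0.npz");P=cloud("top",d["D"]);u,v=map(round,c(607,280));print("knob z",P[v-2:v+3,u-2:u+3,2].round())
for z in(90,102,115):print(ray("top",*c(607,280),z).round(1))
s=np.load("side0.npz")["im"]
cv2.imwrite("pics/c2.png",cv2.resize(s[90:180,235:335],None,fx=6,fy=6,interpolation=cv2.INTER_CUBIC))
E
```

```text
dock [[670.0, 105.7], [671.8, -169.1], [453.4, -170.0], [451.8, 103.9]] [561.8 -32.4]
(np.float64(218.3), np.float64(0.5)) (np.float64(218.5), np.float64(0.2)) (np.float64(274.9), np.float64(90.4)) (np.float64(274.0), np.float64(90.3))
can [ 611.6 -291.4  173. ]
fin [[504.8, -377.4], [507.4, -431.0]] (np.float64(53.6), np.float64(-87.2)) [ 506.09875169 -404.1729046 ]
foot (np.float64(198.4), np.float64(11.6))
knob z [[  95.   97.  100.   95.   96.]
 [  95.  100. 1208.   97.   97.]
 [  97.   97.   99.  101.   93.]
 [  97.   99.   97.   95.   98.]
 [  97.   93.  101.   98.   99.]]
[ 499.1 -317.4   90. ]
[ 499.  -313.8  102. ]
[ 498.9 -309.8  115. ]
```

View pics/c2.png

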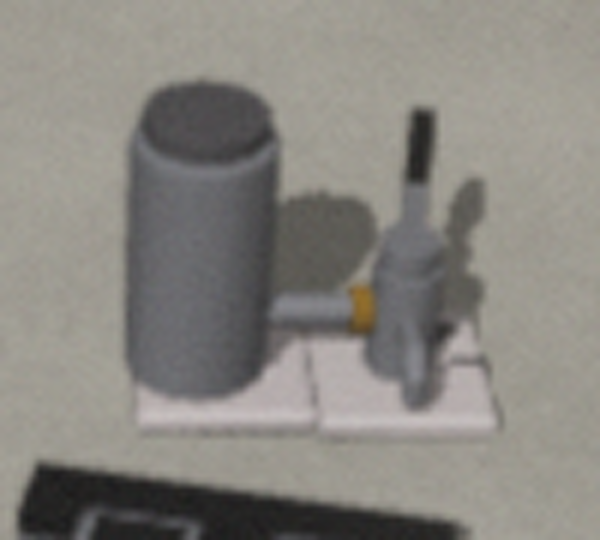

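```bash
cat >> h.py <<'E'
def rel(cur,*tg):
    "cur,targets: (x,y,z,psi deg) -> rows"
    p=np.radians(cur[3]); c,s=np.cos(p),np.sin(p)
    for t in tg:
        d=np.array(t[:3])-np.array(cur[:3])
        print(t,"->",np.round([c*d[0]+s*d[1],s*d[0]-c*d[1],-d[2],-(t[3]-cur[3])/5],2).tolist())
def state():
    o=bot.get_obs(); print("t",round(o["time"],2),"tcp",o["tool_pos"].round(1),"psi",np.degrees(o["tcp_rot"][2]).round(2),"F",o["contact_force"].round(1),"w",round(o["grip_width"],1),"q6",o["joint_positions"][5].round(2))
E
python3 - <<'E'
from h import *
rel((137.9,-506.6,292.2,15.23),(504,-401,250,93.5))
E
```

```text
(504, -401, 250, 93.5) -> [380.98, -5.72, 42.2, -15.65]
```

Request:
carry_out:
  deltas:
    - [[40, -1, 4, -1.6], [80, -1, 8, -3.2], [120, -2, 12, -4.8], [160, -2, 17, -6.4], [200, -3, 21, -8], [240, -4, 26, -9.6], [280, -4, 31, -11.2], [320, -5, 36, -12.8], [350, -5, 40, -14.4], [381, -5.7, 42, -15.65], [381, -5.7, 42, -15.65], [381, -5.7, 42, -15.65]]
  fingers: 50

```text
time: 1.4
tool_pos: [504.2, -400.6, 249.6]
tcp_rot: [-3.14, -0.001, 1.632]
contact_force: [-0.9, 0.2, -0.9]
grip_width: 49.9
```

Request:
carry_out:
  deltas:
    - [[0, 0, 30, 0], [0, 0, 60, 0], [0, 0, 85, 0], [0, 0, 93, 0], [0, 0, 93, 0]]

```text
time: 1.9
tool_pos: [502.9, -401.3, 156.5]
tcp_rot: [-3.14, -0.002, 1.63]
contact_force: [0.3, -0.1, 0.5]
grip_width: 50.0
```

Request:
carry_out:
  deltas:
    - [[0, 0, 0, 0], [0, 0, 0, 0], [0, 0, 0, 0], [0, 0, 0, 0], [0, 0, 0, 0], [0, 0, 0, 0]]
  fingers: 18

```text
time: 2.5
tool_pos: [504.1, -401.0, 157.4]
tcp_rot: [3.141, 0.0, 1.632]
contact_force: [-0.5, 0.3, -0.2]
grip_width: 18.5
```

```bash
python3 - <<'E'
from h import *
state()
for n in("top","side"):
    im,D=bot.capture(n); cv2.imwrite(f"pics/{n}1.png",im)
a,b=cv2.imread("pics/top1.png")[180:250,320:430],cv2.imread("pics/side1.png")[80:180,230:340]
r=lambda x:cv2.resize(x,(400,300),interpolation=cv2.INTER_CUBIC)
cv2.imwrite("pics/v1.png",np.hstack([r(a),r(b)]))
A=np.array([499,-314.2])
cur=(504,-401,157.2,93.5)
rel(cur,*[(*(A+87*np.array([np.cos(np.radians(p-180)),np.sin(np.radians(p-180))])).round(1),157.2,p) for p in (88,82,76,70,64,58,52,46,40,34,28,22,18,14,11.5,9)])
E
```

```text
t 2.5 tcp [ 504.1 -401.   157.4] psi 93.48 F [-0.5  0.3 -0.2] w 18.5 q6 -0.85
(np.float64(496.0), np.float64(-401.1), 157.2, 88) -> [0.39, -7.99, -0.0, 1.1]
(np.float64(486.9), np.float64(-400.4), 157.2, 82) -> [1.64, -17.03, -0.0, 2.3]
(np.float64(478.0), np.float64(-398.6), 157.2, 76) -> [3.98, -25.8, -0.0, 3.5]
(np.float64(469.2), np.float64(-396.0), 157.2, 70) -> [7.12, -34.43, -0.0, 4.7]
(np.float64(460.9), np.float64(-392.4), 157.2, 64) -> [11.22, -42.49, -0.0, 5.9]
(np.float64(452.9), np.float64(-388.0), 157.2, 58) -> [16.1, -50.21, -0.0, 7.1]
(np.float64(445.4), np.float64(-382.8), 157.2, 52) -> [21.74, -57.38, -0.0, 8.3]
(np.float64(438.6), np.float64(-376.8), 157.2, 46) -> [28.15, -63.8, -0.0, 9.5]
(np.float64(432.4), np.float64(-370.1), 157.2, 40) -> [35.21, -69.58, -0.0, 10.7]
(np.float64(426.9), np.float64(-362.8), 157.2, 34) -> [42.84, -74.62, -0.0, 11.9]
(np.float64(422.2), np.float64(-355.0), 157.2, 28) -> [50.91, -78.84, -0.0, 13.1]
(np.float64(418.3), np.float64(-346.8), 157.2, 22) -> [59.33, -82.23, -0.0, 14.3]
(np.float64(416.3), np.float64(-341.1), 157.2, 18) -> [65.14, -83.88, -0.0, 15.1]
(np.float64(414.6), np.float64(-335.2), 157.2, 14) -> [71.14, -85.22, -0.0, 15.9]
(np.float64(413.7), np.float64(-331.5), 157.2, 11.5) -> [74.88, -85.89, -0.0, 16.4]
(np.float64(413.1), np.float64(-327.8), 157.2, 9) -> [78.61, -86.26, -0.0, 16.9]
```

View pics/v1.png

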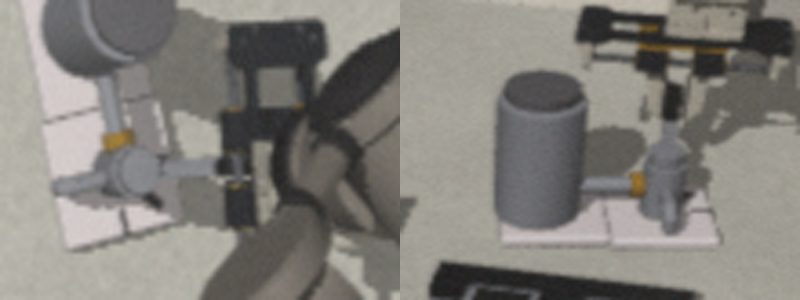

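The fin lies between the two fingers in both crops (top about (235,170), side about (675,95)), so I sweep the lever shut.

Request:
carry_out:
  deltas:
    - [[0.4, -8, 0, 1.1], [1.6, -17, 0, 2.3], [4, -25.8, 0, 3.5], [7.1, -34.4, 0, 4.7], [11.2, -42.5, 0, 5.9], [16.1, -50.2, 0, 7.1], [21.7, -57.4, 0, 8.3], [28.2, -63.8, 0, 9.5], [35.2, -69.6, 0, 10.7], [42.8, -74.6, 0, 11.9], [50.9, -78.8, 0, 13.1], [59.3, -82.2, 0, 14.3], [65.1, -83.9, 0, 15.1], [71.1, -85.2, 0, 15.9], [74.9, -85.9, 0, 16.4], [74.9, -85.9, 0, 16.4], [74.9, -85.9, 0, 16.4]]

```text
time: 4.3
tool_pos: [416.5, -338.3, 158.1]
tcp_rot: [3.125, -0.006, 0.2]
contact_force: [7.9, -26.0, -15.6]
grip_width: 18.2
```

```bash
python3 - <<'E'
from h import *
state()
for n in("top","side"):
    im,D=bot.capture(n); cv2.imwrite(f"pics/{n}2.png",im)
a,b=cv2.imread("pics/top2.png")[170:260,310:430],cv2.imread("pics/side2.png")[80:180,240:373]
r=lambda x:cv2.resize(x,(400,300),interpolation=cv2.INTER_CUBIC)
cv2.imwrite("pics/v2.png",np.hstack([r(a),r(b)]))
E
```

```text
t 4.3 tcp [ 416.5 -338.3  158.1] psi 11.48 F [  7.9 -26.  -15.6] w 18.2 q6 0.55
```

View pics/v2.png

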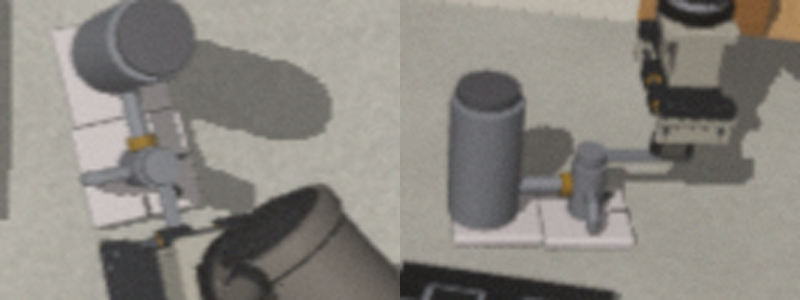

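```bash
python3 - <<'E'
from h import *
for n in("top","side"):
    im,D=bot.capture(n); P=cloud(n,D); g=im.max(2)
    A=np.array([499,-314.2]); d=P[...,:2]-A; r=np.hypot(d[...,0],d[...,1]); th=np.degrees(np.arctan2(d[...,1],d[...,0]))%360
    k=(r>22)&(r<68)&(P[...,2]>82)&(P[...,2]<115)&(th>140)&(th<260)
    for lo,hi in((22,32),(32,42),(42,52),(52,62)):
        kk=k&(r>lo)&(r<hi); print(n,lo,kk.sum(),P[kk].mean(0).round(1),np.median(th[kk]).round(1))
    if n=="top":
        m=[proj(n,(*(A+R*np.array([np.cos(np.radians(191.5)),np.sin(np.radians(191.5))])),14)) for R in(30,45)]; print(m)
E
```

```text
top 22 18 [ 476.6 -327.8   94.2] 212.1
top 32 17 [ 465.7 -329.9   92.8] 205.7
top 42 16 [ 455.9 -331.3   92.7] 200.6
top 52 11 [ 448.7 -334.9   92.9] 202.8
[array([350.29200494, 228.72479666]), array([351.21353837, 233.2504513 ])]
side 22 11 [ 474.1 -321.    89.3] 192.1
side 32 14 [ 464.4 -323.8   90.2] 191.4
side 42 13 [ 453.5 -325.5   90.1] 194.3
side 52 12 [ 443.6 -327.8   90.3] 192.5
```

Request:
carry_out:
  deltas:
    - [[-0.4, 6, 0, 0], [-0.4, 6, 0, 0], [-0.4, 6, 0, 0], [-0.4, 6, -30, 0], [-0.4, 6, -70, 0], [-0.4, 6, -95, 0], [-0.4, 6, -95, 0]]
  fingers: 45

```text
time: 5.2
tool_pos: [415.6, -337.8, 256.1]
tcp_rot: [3.136, -0.004, 0.201]
contact_force: [0.0, -0.3, 0.4]
grip_width: 45.1
```

```bash
python3 - <<'E'
from h import *
state()
rel((414.5,-337.4,252.2,11.5),(421,203,200,-5.3))
E
```

```text
t 5.2 tcp [ 415.6 -337.8  256.1] psi 11.52 F [ 0.  -0.3  0.4] w 45.1 q6 0.54
(421, 203, 200, -5.3) -> [114.11, -528.26, 52.2, 3.36]
```

Request:
carry_out:
  deltas:
    - [[10, -44, 0, 0.2], [19, -88, 0, 0.5], [28, -132, 0, 0.8], [38, -176, 0, 1.1], [48, -220, 0, 1.4], [57, -264, 0, 1.7], [67, -308, 0, 2], [76, -352, 0, 2.3], [86, -396, 0, 2.6], [95, -440, 0, 2.8], [105, -484, 20, 3.1], [114.1, -528.3, 52.2, 3.36], [114.1, -528.3, 52.2, 3.36], [114.1, -528.3, 52.2, 3.36]]
  fingers: 91

```text
time: 6.6
tool_pos: [419.8, 203.7, 198.5]
tcp_rot: [3.14, 0.004, -0.09]
contact_force: [0.6, -0.2, 0.3]
grip_width: 90.9
```

```bash
python3 - <<'E'
from h import *
state()
im,D=bot.capture("top");cv2.imwrite("pics/top3.png",im); s,Ds=bot.capture("side")
print(*tiles("side"),sep="\n"); print(*tiles("top"),sep="\n")
r=lambda x:cv2.resize(x,(400,300),interpolation=cv2.INTER_CUBIC)
cv2.imwrite("pics/v3.png",np.hstack([r(im[170:260,310:430]),r(s[80:180,240:373])]))
for n,D in(("top",D),("side",Ds)):
    P=cloud(n,D)
    k=(P[...,0]>395)&(P[...,0]<475)&(P[...,2]>84)&(P[...,2]<125)&(abs(P[...,1]+330)<30)
    q=P[k]; f=np.polyfit(q[:,0],q[:,1],1); print(n,len(q),q.mean(0).round(1),"ang",np.degrees(np.arctan(f[0])).round(1),"y at 415,499",np.polyval(f,[415,499]).round(1), q[:,0].min())
E
```

```text
t 6.6 tcp [419.8 203.7 198.5] psi -5.13 F [ 0.6 -0.2  0.3] w 90.9 q6 1.95
(571.5, 400.5, 106.8, 62.5, 7.1, 'z', np.float64(22.3), 'slope', array([-0.397,  1.565]), 'px', array([225., 344.]))
(422.1, 210.9, 65.2, 106.3, 174.1, 'z', np.float64(17.0), 'slope', array([0.077, 0.942]), 'px', array([308., 281.]))
(458.2, 199.2, 54.5, 30.6, 84.1, 'z', np.float64(30.1), 'slope', array([ 4.376, -4.383]), 'px', array([192., 228.]))
(571.3, 393.9, 106.6, 56.3, 6.9, 'z', np.float64(19.3), 'slope', array([ 0.106, -1.958]), 'px', array([134., 193.]))
top 174 [ 431.7 -336.8  103.7] ang 11.7 y at 415,499 [-340.3 -322.8] 395.32736039226336
side 4 [ 473.4 -323.1   91.6] ang 76.0 y at 415,499 [-557.1 -220.6] 471.53006484096386
```

View pics/v3.png

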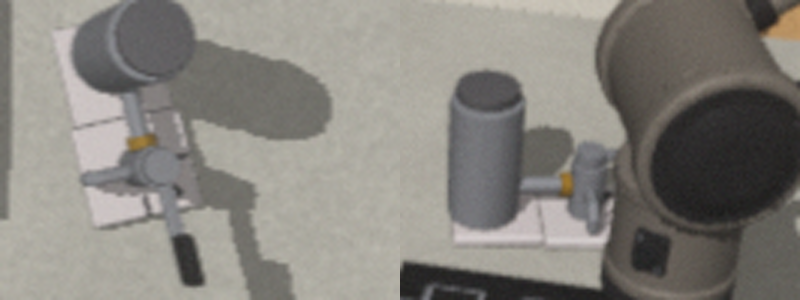

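Request:
carry_out:
  deltas:
    - [[0, 0, 40, 0], [0, 0, 80, 0], [0, 0, 110, 0], [0, 0, 125, 0], [0, 0, 130, 0], [0, 0, 130, 0], [0, 0, 130, 0]]

```text
time: 7.5
tool_pos: [422.1, 202.8, 71.1]
tcp_rot: [-3.141, -0.002, -0.094]
contact_force: [-0.0, 0.4, 0.0]
grip_width: 91.1
```

Request:
carry_out:
  deltas:
    - [[0, 0, 0, 0], [0, 0, 0, 0], [0, 0, 0, 0], [0, 0, 0, 0], [0, 0, 0, 0], [0, 0, 0, 0]]
  fingers: 50

```text
time: 8.1
tool_pos: [421.3, 203.1, 70.2]
tcp_rot: [-3.141, -0.0, -0.093]
contact_force: [-0.4, 0.4, 2.8]
grip_width: 59.9
```

```bash
python3 - <<'E'
from h import *
rel((421,203,70,-5.3),(511.4,34.8,130,90.35))
print(ray("top",310+187*.3,170+260*.3,116),ray("top",310+187*.3,170+260*.3,100))
E
```

```text
(511.4, 34.8, 130, 90.35) -> [105.55, 159.13, -60.0, -19.13]
[ 414.92585454 -338.34049424  116.        ] [ 413.83844114 -343.58435648  100.        ]
```

Request:
carry_out:
  deltas:
    - [[0, 0, -15, 0], [0, 0, -30, 0], [0, 0, -60, 0], [0, 0, -90, 0], [0, 0, -90, 0]]

```text
time: 8.6
tool_pos: [422.9, 203.5, 162.9]
tcp_rot: [-3.139, -0.006, -0.093]
contact_force: [0.5, 0.3, -2.2]
grip_width: 59.3
```

Request:
carry_out:
  deltas:
    - [[8, 12, 0, -1.5], [16, 24, 0, -3], [24, 36, 0, -4.5], [32, 48, 0, -6], [40, 60, 0, -7.5], [48, 72, 0, -9], [56, 84, 0, -10.5], [64, 96, 0, -12], [72, 109, 0, -13.5], [80, 121, 0, -15], [88, 133, 0, -16.5], [97, 146, 0, -18], [105.6, 159.1, 15, -19.13], [105.6, 159.1, 30, -19.13], [105.6, 159.1, 30, -19.13], [105.6, 159.1, 30, -19.13]]

```text
time: 10.2
tool_pos: [511.0, 35.0, 129.1]
tcp_rot: [-3.139, -0.0, 1.576]
contact_force: [-0.3, 0.2, -1.0]
grip_width: 59.9
```

```bash
python3 - <<'E'
from h import *
state()
im,D=bot.capture("top"); s,Ds=bot.capture("side")
print(*tiles("side",60+16),sep="\n")
r=lambda x:cv2.resize(x,(400,350),interpolation=cv2.INTER_CUBIC)
cv2.imwrite("pics/v4.png",np.hstack([r(im[150:250,205:320]),r(s[140:250,205:330])]))
E
```

```text
t 10.2 tcp [511.   35.  129.1] psi 90.32 F [-0.3  0.2 -1. ] w 59.9 q6 -0.09
(561.3, 430.5, 97.9, 57.4, 7.2, 'z', np.float64(20.0), 'slope', array([-0.362,  1.447]), 'px', array([222., 342.]))
(512.3, 47.8, 59.9, 112.0, 90.9, 'z', np.float64(77.5), 'slope', array([-0.232,  0.635]), 'px', array([282., 210.]))
```

View pics/v4.png

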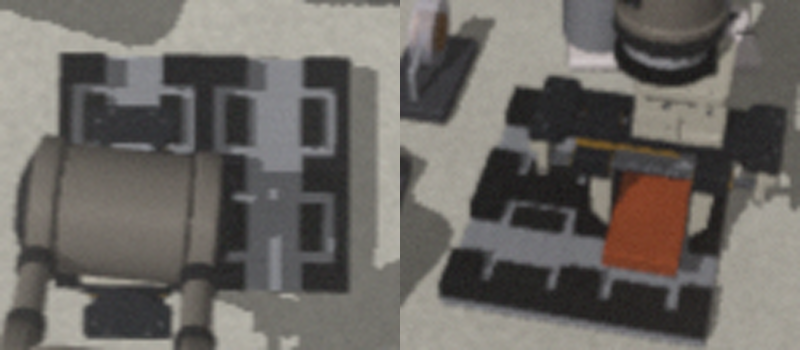

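Request:
carry_out:
  deltas:
    - [[0, 0, 15, 0], [0, 0, 28, 0], [0, 0, 34, 0], [0, 0, 38, 0], [0, 0, 41, 0], [0, 0, 42, 0], [0, 0, 42, 0]]

```text
time: 11.05
tool_pos: [511.8, 34.8, 88.2]
tcp_rot: [3.141, 0.0, 1.577]
contact_force: [-0.3, -0.1, -2.2]
grip_width: 59.8
```

Request:
carry_out:
  deltas:
    - [[0, 0, 1, 0], [0, 0, 1, 0], [0, 0, 1, 0], [0, 0, -20, 0], [0, 0, -60, 0], [0, 0, -100, 0], [0, 0, -100, 0]]
  fingers: 76

```text
time: 11.75
tool_pos: [514.3, 34.7, 193.3]
tcp_rot: [3.131, 0.001, 1.577]
contact_force: [0.4, -0.8, -0.6]
grip_width: 76.2
```

```bash
python3 - <<'E'
from h import *
state()
s,Ds=bot.capture("side"); print(*tiles("side",30),sep="\n")
rel((511.4,34.8,188,90.35),(571.4,394,190,7))
cv2.imwrite("pics/v5.png",cv2.resize(s[140:250,195:345],None,fx=4,fy=4,interpolation=cv2.INTER_CUBIC))
E
```

```text
t 11.75 tcp [514.3  34.7 193.3] psi 90.34 F [ 0.4 -0.8 -0.6] w 76.2 q6 -0.09
(569.2, 407.4, 104.8, 61.4, 7.2, 'z', np.float64(18.7), 'slope', array([-0.314,  1.339]), 'px', array([224., 343.]))
(512.4, 39.4, 120.0, 60.3, 89.9, 'z', np.float64(34.1), 'slope', array([-0.226,  0.621]), 'px', array([281., 220.]))
(571.4, 394, 190, 7) -> [358.83, 62.19, -2.0, 16.67]
```

View pics/v5.png

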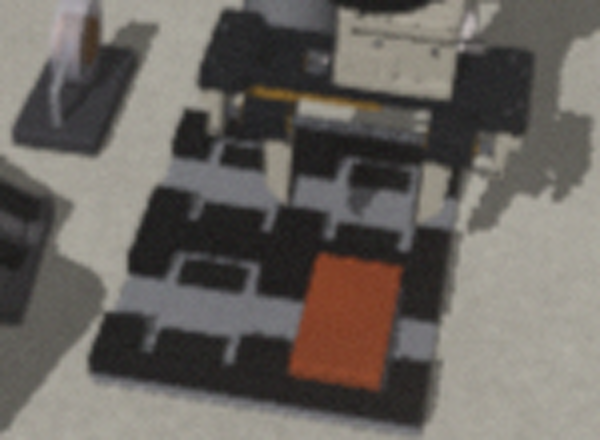

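Request:
carry_out:
  deltas:
    - [[0, 0, 20, 0], [0, 0, 40, 0], [0, 0, 60, 0], [0, 0, 75, 0], [0, 0, 80, 0], [0, 0, 84, 0], [0, 0, 87, 0], [0, 0, 88, 0], [0, 0, 89, 0], [0, 0, 90, 0], [0, 0, 91, 0], [0, 0, 92, 0], [0, 0, 93, 0], [0, 0, 94, 0], [0, 0, 95, 0], [0, 0, 96, 0], [0, 0, 96, 0], [0, 0, 96, 0], [0, 0, 96, 0]]
  fingers: 0

```text
time: 13.75
tool_pos: [512.1, 34.8, 92.5]
tcp_rot: [3.14, 0.0, 1.577]
contact_force: [-0.1, 1.1, 4.2]
grip_width: 0.6
```

Request:
carry_out:
  deltas:
    - [[0, 0, 0.7, 0], [0, 0, 1.5, 0], [0, 0, 2.2, 0], [0, 0, 3, 0], [0, 0, 3, 0], [0, 0, 3, 0], [0, 0, 3, 0]]

```text
time: 14.45
tool_pos: [512.1, 34.9, 91.6]
tcp_rot: [3.139, 0.0, 1.577]
contact_force: [-6.0, 1.7, 28.7]
grip_width: 0.6
```

Request:
carry_out:
  deltas:
    - [[0, 0, -40, 0], [0, 0, -80, 0], [10, 0, -120, 0.3], [40, 5, -141, 1.8], [80, 12, -141, 3.4], [120, 20, -141, 5], [160, 28, -141, 6.6], [200, 35, -141, 8.2], [240, 42, -141, 9.8], [280, 49, -141, 11.4], [320, 56, -141, 13], [358.8, 62.2, -130, 14.6], [358.8, 62.2, -110, 16.2], [358.8, 62.2, -101, 16.67], [358.8, 62.2, -101, 16.67], [358.8, 62.2, -101, 16.67]]
  fingers: 91

```text
time: 16.05
tool_pos: [571.8, 393.8, 189.7]
tcp_rot: [3.141, 0.001, 0.123]
contact_force: [-0.3, 0.9, 0.1]
grip_width: 91.2
```

```bash
python3 - <<'E'
from h import *
state()
im,D=bot.capture("top"); cv2.imwrite("pics/v6.png",im[100:350,0:380][:, :]); print(*tiles("top",16),sep="\n"); print(*tiles("side",16),sep="\n"); print(*tiles("top",26),sep="\n");
E
```

```text
t 16.05 tcp [571.8 393.8 189.7] psi 7.05 F [-0.3  0.9  0.1] w 91.2 q6 1.94
(512.3, 23.0, 55.7, 85.5, 91.2, 'z', np.float64(32.4), 'slope', array([-1.111,  0.272]), 'px', array([247., 212.]))
(537.4, 389.7, 36.1, 56.5, 91.2, 'z', np.float64(26.1), 'slope', array([-1.125, -2.578]), 'px', array([134., 204.]))
(571.5, 400.4, 107.2, 62.6, 7.5, 'z', np.float64(18.4), 'slope', array([-0.455,  1.44 ]), 'px', array([226., 346.]))
(513.8, 26.9, 59.9, 112.3, 90.5, 'z', np.float64(29.7), 'slope', array([-0.17 ,  0.777]), 'px', array([281., 220.]))
(512.1, 24.6, 55.2, 88.0, 91.2, 'z', np.float64(26.7), 'slope', array([0.03 , 0.002]), 'px', array([245., 213.]))
(537.0, 386.6, 35.8, 56.1, 91.2, 'z', np.float64(16.2), 'slope', array([-0.013,  0.013]), 'px', array([134., 204.]))
```

View pics/v6.png

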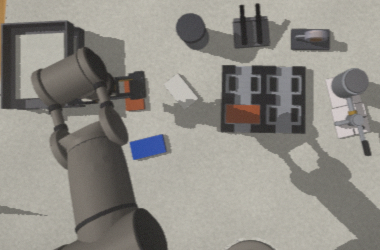

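Request:
carry_out:
  deltas:
    - [[0, 0, 40, 0], [0, 0, 80, 0], [0, 0, 105, 0], [0, 0, 117, 0], [0, 0, 120, 0], [0, 0, 120, 0], [0, 0, 120, 0]]

```text
time: 16.95
tool_pos: [572.8, 394.5, 72.0]
tcp_rot: [-3.14, -0.003, 0.122]
contact_force: [0.4, 0.8, 0.1]
grip_width: 91.1
```

Request:
carry_out:
  deltas:
    - [[0, 0, 0, 0], [0, 0, 0, 0], [0, 0, 0, 0], [0, 0, 0, 0], [0, 0, 0, 0], [0, 0, 0, 0]]
  fingers: 50

```text
time: 17.55
tool_pos: [571.8, 394.1, 70.2]
tcp_rot: [-3.141, -0.0, 0.122]
contact_force: [-0.7, -0.3, 2.3]
grip_width: 59.7
```

```bash
python3 - <<'E'
from h import *
state()
rel((571.4,394,70,7),(512.2,-100.2,130,90.35),(480,203,160,7))
E
```

```text
t 17.55 tcp [571.8 394.1  70.2] psi 6.98 F [-0.7 -0.3  2.3] w 59.7 q6 1.94
(512.2, -100.2, 130, 90.35) -> [-118.99, 483.3, -60.0, -16.67]
(480, 203, 160, 7) -> [-114.0, 178.44, -90.0, 0.0]
```

Request:
carry_out:
  deltas:
    - [[0, 0, -20, 0], [0, 0, -60, 0], [-10, 15, -90, 0], [-35, 50, -100, -1], [-60, 90, -100, -2.5], [-85, 130, -100, -4], [-105, 170, -100, -5.5], [-112, 210, -100, -7], [-114, 250, -100, -8.5], [-115, 290, -100, -10], [-116, 330, -100, -11.5], [-117, 370, -100, -13], [-118, 410, -100, -14.5], [-119, 450, -100, -16], [-119, 483.3, -80, -16.67], [-119, 483.3, -60, -16.67], [-119, 483.3, -60, -16.67], [-119, 483.3, -60, -16.67]]

```text
time: 19.35
tool_pos: [512.1, -99.9, 129.9]
tcp_rot: [-3.14, -0.0, 1.576]
contact_force: [0.6, 1.3, -0.6]
grip_width: 60.1
```

```bash
python3 - <<'E'
from h import *
state()
im,D=bot.capture("top"); s,Ds=bot.capture("side")
print(*tiles("side",76),sep="\n")
r=lambda x:cv2.resize(x,(400,350),interpolation=cv2.INTER_CUBIC)
cv2.imwrite("pics/v7.png",np.hstack([r(im[150:250,205:320]),r(s[140:250,205:330])]))
E
```

```text
t 19.35 tcp [512.1 -99.9 129.9] psi 90.32 F [ 0.6  1.3 -0.6] w 60.1 q6 -0.35
(507.7, 89.0, 55.8, 106.7, 90.1, 'z', np.float64(28.0), 'slope', array([-0.214,  0.66 ]), 'px', array([281., 221.]))
(512.8, -89.0, 121.2, 59.6, 89.7, 'z', np.float64(80.5), 'slope', array([-0.237,  0.659]), 'px', array([289., 177.]))
```

View pics/v7.png

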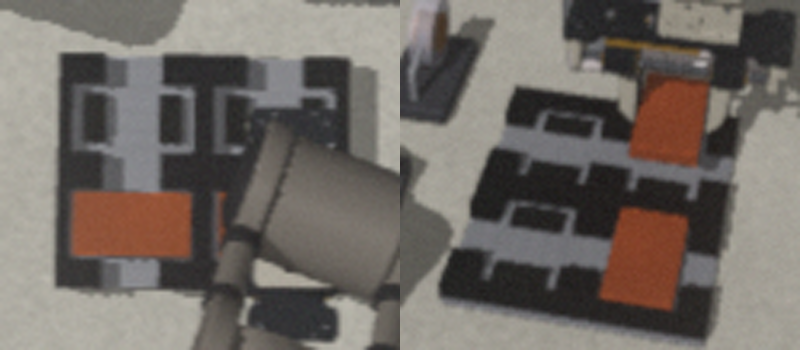

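Tile A is centred and flush in its bay (left crop about (130,225)). Tile B is held over the next bay, at (680,120) in the right crop. Lowering and releasing B.

Request:
carry_out:
  deltas:
    - [[0, 0, 15, 0], [0, 0, 28, 0], [0, 0, 34, 0], [0, 0, 38, 0], [0, 0, 41, 0], [0, 0, 42, 0], [0, 0, 42, 0]]

```text
time: 20.2
tool_pos: [512.5, -100.2, 88.2]
tcp_rot: [3.141, 0.0, 1.577]
contact_force: [0.0, -0.0, -1.9]
grip_width: 59.6
```

Request:
carry_out:
  deltas:
    - [[0, 0, 1, 0], [0, 0, 1, 0], [0, 0, 1, 0], [0, 0, -20, 0], [0, 0, -60, 0], [0, 0, -100, 0], [0, 0, -100, 0]]
  fingers: 76

```text
time: 20.9
tool_pos: [514.9, -101.0, 193.3]
tcp_rot: [3.132, 0.004, 1.577]
contact_force: [0.6, 0.0, -0.3]
grip_width: 76.4
```

```bash
python3 - <<'E'
from h import *
state(); print(*tiles("side",30),sep="\n"); print(*tiles("top",30),sep="\n")
E
```

```text
t 20.9 tcp [ 514.9 -101.   193.3] psi 90.33 F [ 0.6  0.  -0.3] w 76.4 q6 -0.35
(511.8, 42.9, 59.3, 114.0, 90.3, 'z', np.float64(30.7), 'slope', array([-0.247,  0.786]), 'px', array([281., 221.]))
(513.0, -94.6, 60.5, 120.2, 90.2, 'z', np.float64(32.5), 'slope', array([-0.141,  0.527]), 'px', array([288., 188.]))
(511.8, 34.3, 55.0, 107.0, 91.2, 'z', np.float64(31.5), 'slope', array([-0.511, -0.094]), 'px', array([242., 214.]))
```

Request:
carry_out:
  deltas:
    - [[0, 0, 20, 0], [0, 0, 40, 0], [0, 0, 60, 0], [0, 0, 75, 0], [0, 0, 80, 0], [0, 0, 84, 0], [0, 0, 87, 0], [0, 0, 88, 0], [0, 0, 89, 0], [0, 0, 90, 0], [0, 0, 91, 0], [0, 0, 92, 0], [0, 0, 93, 0], [0, 0, 94, 0], [0, 0, 95, 0], [0, 0, 96, 0], [0, 0, 97, 0], [0, 0, 98, 0], [0, 0, 98, 0], [0, 0, 98, 0]]
  fingers: 0

```text
time: 23.0
tool_pos: [512.6, -100.1, 91.7]
tcp_rot: [3.14, 0.0, 1.577]
contact_force: [-3.4, 2.5, 14.6]
grip_width: 0.9
```

Request:
carry_out:
  deltas:
    - [[0, 0, 1, 0], [0, 0, 1, 0], [0, 0, 1, 0], [0, 0, 1, 0], [0, 0, 1, 0]]

```text
time: 23.5
tool_pos: [512.6, -100.1, 91.6]
tcp_rot: [3.14, 0.001, 1.577]
contact_force: [-6.9, 1.5, 24.2]
grip_width: 0.3
```

Request:
carry_out:
  deltas:
    - [[0, 0, -40, 0], [0, 0, -80, 0], [-30, 0, -130, 0], [-80, 0, -160, 0], [-130, 0, -161, 0], [-180, 0, -161, 0], [-220, 0, -161, 0], [-240, 0, -161, 0], [-240, 0, -161, 0], [-240, 0, -161, 0]]

```text
time: 24.5
tool_pos: [513.4, -340.1, 249.5]
tcp_rot: [-3.141, -0.001, 1.576]
contact_force: [0.5, 0.5, 0.8]
grip_width: 0.4
```

```bash
python3 - <<'E'
from h import *
state()
im,D=bot.capture("top"); s,_=bot.capture("side")
print(*tiles("top",26),sep="\n"); print(*tiles("side",26),sep="\n")
cv2.imwrite("pics/v8.png",np.hstack([cv2.resize(im,None,fx=.78,fy=.78),cv2.resize(s,None,fx=.78,fy=.78)]))
E
```

```text
t 24.5 tcp [ 513.4 -340.1  249.5] psi 90.27 F [0.5 0.5 0.8] w 0.4 q6 -0.71
(511.5, -100.9, 55.2, 104.7, 91.2, 'z', np.float64(36.8), 'slope', array([-0.947,  1.215]), 'px', array([284., 214.]))
(511.9, 34.3, 55.2, 107.4, 91.2, 'z', np.float64(34.2), 'slope', array([-0.781, -0.136]), 'px', array([243., 214.]))
(512.0, 38.9, 59.9, 114.5, 90.1, 'z', np.float64(27.8), 'slope', array([-0.225,  0.659]), 'px', array([281., 221.]))
(512.9, -95.9, 60.0, 113.9, 90.3, 'z', np.float64(28.9), 'slope', array([-0.143,  0.674]), 'px', array([288., 189.]))
```

View pics/v8.png

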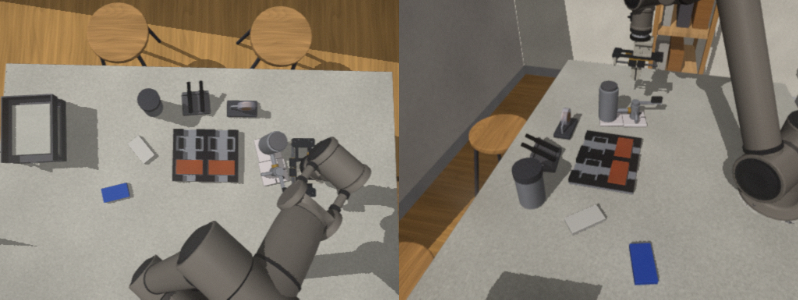

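```bash
python3 - <<'E'
from h import *
im,D=bot.capture("top"); D=cv2.medianBlur(D,5); P=cloud("top",D)
for x,y in((511.5,34.5),(512,-101)):
    u,v=proj("top",(x,y,26)).round().astype(int); q=P[v-6:v+7,u-13:u+14].reshape(-1,3)
    f=np.linalg.lstsq(np.c_[q[:,:2]-q[:,:2].mean(0),np.ones(len(q))],q[:,2],rcond=None)[0]; print(f.round(3))
rel((513.7,-340.2,249,90.35),(415.5,-339,249,11.6))
A=np.array([500.7,-321.5])
rel((415.5,-339,157,11.6),*[(*(A+87*np.array([np.cos(np.radians(p-180)),np.sin(np.radians(p-180))])).round(1),157,p) for p in (16.6,21.6,26.6,31.6,36.6,41.6,46.6,51.6,54.6,56.6,57.6)])
E
```

```text
[8.0000e-03 2.0000e-03 2.6912e+01]
[-1.0000e-02 -1.3000e-02  2.6935e+01]
(415.5, -339, 249, 11.6) -> [1.8, -98.19, -0.0, 15.75]
(np.float64(417.3), np.float64(-346.4), 157, 16.6) -> [0.28, 7.61, -0.0, -1.0]
(np.float64(419.8), np.float64(-353.5), 157, 21.6) -> [1.3, 15.07, -0.0, -2.0]
(np.float64(422.9), np.float64(-360.5), 157, 26.6) -> [2.93, 22.55, -0.0, -3.0]
(np.float64(426.6), np.float64(-367.1), 157, 31.6) -> [5.22, 29.76, -0.0, -4.0]
(np.float64(430.9), np.float64(-373.4), 157, 36.6) -> [8.17, 36.79, -0.0, -5.0]
(np.float64(435.6), np.float64(-379.3), 157, 41.6) -> [11.59, 43.52, -0.0, -6.0]
(np.float64(440.9), np.float64(-384.7), 157, 46.6) -> [15.69, 49.87, -0.0, -7.0]
(np.float64(446.7), np.float64(-389.7), 157, 51.6) -> [20.37, 55.94, -0.0, -8.0]
(np.float64(450.3), np.float64(-392.4), 157, 54.6) -> [23.35, 59.31, -0.0, -8.6]
(np.float64(452.8), np.float64(-394.1), 157, 56.6) -> [25.46, 61.47, -0.0, -9.0]
(np.float64(454.1), np.float64(-395.0), 157, 57.6) -> [26.55, 62.62, -0.0, -9.2]
```

Request:
carry_out:
  deltas:
    - [[0, -10, 0, 1.6], [0, -20, 0, 3.2], [1, -30, 0, 4.8], [1, -40, 0, 6.4], [1, -50, 0, 8], [1, -60, 0, 9.6], [1, -70, 0, 11.2], [1, -80, 0, 12.8], [1, -90, 0, 14.4], [1.8, -98.2, 0, 15.75], [1.8, -98.2, 0, 15.75], [1.8, -98.2, 0, 15.75]]
  fingers: 50

```text
time: 25.95
tool_pos: [415.9, -338.6, 250.3]
tcp_rot: [3.141, -0.0, 0.206]
contact_force: [-0.0, 0.2, -0.2]
grip_width: 50.1
```

Request:
carry_out:
  deltas:
    - [[0, 0, 30, 0], [0, 0, 60, 0], [0, 0, 85, 0], [0, 0, 92, 0], [0, 0, 92, 0], [0, 0, 92, 0]]

```text
time: 26.55
tool_pos: [416.3, -339.4, 159.1]
tcp_rot: [3.14, -0.001, 0.203]
contact_force: [0.3, 0.9, 1.0]
grip_width: 50.1
```

Request:
carry_out:
  deltas:
    - [[0, 0, 0, 0], [0, 0, 0, 0], [0, 0, 0, 0], [0, 0, 0, 0], [0, 0, 0, 0], [0, 0, 0, 0]]
  fingers: 18

```text
time: 27.15
tool_pos: [415.8, -339.8, 158.4]
tcp_rot: [3.139, -0.001, 0.202]
contact_force: [-0.4, -5.3, -0.5]
grip_width: 17.9
```

Request:
carry_out:
  deltas:
    - [[0.3, 7.6, 0, -1], [1.3, 15.1, 0, -2], [2.9, 22.6, 0, -3], [5.2, 29.8, 0, -4], [8.2, 36.8, 0, -5], [11.6, 43.5, 0, -6], [15.7, 49.9, 0, -7], [20.4, 55.9, 0, -8], [23.4, 59.3, 0, -8.6], [25.5, 61.5, 0, -9], [26.6, 62.6, 0, -9.2], [26.6, 62.6, 0, -9.2], [26.6, 62.6, 0, -9.2]]

```text
time: 28.45
tool_pos: [454.1, -394.8, 157.9]
tcp_rot: [-3.141, -0.0, 1.004]
contact_force: [0.0, 0.5, -0.1]
grip_width: 17.9
```

Request:
carry_out:
  deltas:
    - [[0, 0, 0, 0], [0, 0, 0, 0], [0, 0, 0, 0], [0, 0, 0, 0], [0, 0, -30, 0], [0, 0, -70, 0], [0, 0, -92, 0], [0, 0, -92, 0]]
  fingers: 45

```text
time: 29.25
tool_pos: [455.2, -396.0, 254.1]
tcp_rot: [3.134, 0.002, 1.005]
contact_force: [-0.7, 0.2, -0.4]
grip_width: 45.0
```

Request:
carry_out:
  deltas:
    - [[-40, 0, 0, 0], [-80, 0, 0, 0], [-120, 0, 0, 0], [-160, 0, 0, 0], [-200, 0, 0, 0], [-200, 0, 0, 0], [-200, 0, 0, 0]]

```text
time: 29.95
tool_pos: [346.1, -563.9, 248.4]
tcp_rot: [-3.14, -0.002, 1.003]
contact_force: [-0.4, 0.1, 0.1]
grip_width: 45.0
```

```bash
python3 - <<'E'
from h import *
state()
im,D=bot.capture("top"); s,_=bot.capture("side"); D=cv2.medianBlur(D,3); P=cloud("top",D)
A=np.array([500.7,-321.5]); d=P[...,:2]-A; r=np.hypot(d[...,0],d[...,1])
k=(r>30)&(r<115)&(P[...,2]>84)&(P[...,2]<130)&(P[...,0]<490)&(im.max(2)<255)
q=P[k][:,:2].astype(np.float32); vx,vy,x,y=cv2.fitLine(q,cv2.DIST_HUBER,0,.01,.01).ravel(); th=np.degrees(np.arctan2(vy,vx))%180
print(len(q),x,y,"line",th,"from shut(11.6):",th-11.6, "rad",np.radians(th-11.6))
print(*tiles("top",26),sep="\n")
rz=lambda x:cv2.resize(x,(400,300),interpolation=cv2.INTER_CUBIC)
cv2.imwrite("pics/v9.png",np.hstack([rz(im[155:255,250:383]),rz(s[80:180,225:358])]))
E
```

```text
t 29.95 tcp [ 346.1 -563.9  248.4] psi 57.46 F [-0.4  0.1  0.1] w 45.0 q6 -0.57
159 460.0345 -380.2088 line 54.31866 from shut(11.6): 42.71866 rad 0.7455812
(511.5, -100.9, 55.2, 104.7, 91.2, 'z', np.float64(29.2), 'slope', array([-0.259,  0.343]), 'px', array([284., 214.]))
(511.9, 34.3, 55.2, 107.4, 91.2, 'z', np.float64(29.2), 'slope', array([-0.246, -0.048]), 'px', array([243., 214.]))
```

View pics/v9.png

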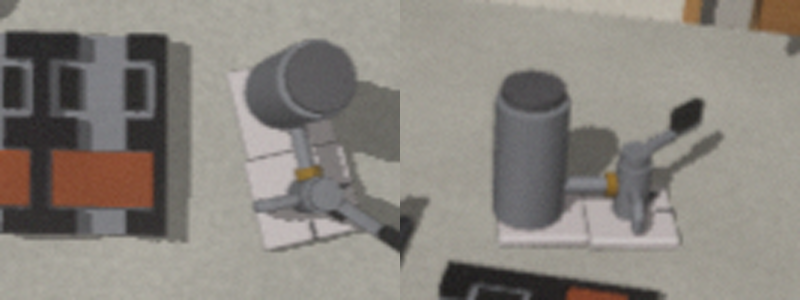

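```bash
python3 - <<'E'
from h import *
def fin(im):
    D=None; g=im.max(2); m=(g<60).astype(np.uint8); m[:215]=0; m[265:]=0; m[:,:345]=0; m[:,400:]=0
    n,l,st,c=cv2.connectedComponentsWithStats(m); 
    for i in range(1,n):
        if 25<st[i,4]<200: 
            ys,xs=np.nonzero(l==i); w=np.array([ray("top",u,v,116)[:2] for u,v in zip(xs,ys)],np.float32)
            vx,vy,*_=cv2.fitLine(w,2,0,.01,.01).ravel(); print(st[i].tolist(),w.mean(0).round(1),"ang",np.degrees(np.arctan2(vy,vx)).round(1)%180)
fin(cv2.imread("pics/top3.png")); print("now"); fin(bot.capture("top")[0])
E
```

```text
[363, 241, 7, 14, 62] [ 416.1 -337.3] ang 13.9
now
[376, 231, 15, 10, 71] [ 453.  -389.2] ang 59.5
```

```bash
python3 -c "
from h import *
print(bot.close_job()); state()"
```

```text
the job is handed in; nothing more can be done
None
the job is handed in; nothing more can be done
```

I finished the job and handed it in at about 30 s of robot time; no verdict was reported. I turned the tap shut, seated and pressed both tiles, then opened the tap to half and let go, with the arm withdrawn and touching nothing. Only two clay tiles were present. I left the blue and white look-alikes alone, and the canister, caddy and tape were not touched.

**Tap shut:** I pushed the lever until it met its stop, with about 26 N on the tool. Afterwards it measured 11.7° against the filter's 11.6°, so it was fully shut before any tile was placed.

**Tiles:** Each was pressed with 24–29 N until it stopped at the same height. In the last depth checks both tops read 26.9 mm, against a nominal 26 mm. I take the 0.9 mm as camera bias because it is the same for both. The fitted tilts were at most about 0.016 rad, and both tiles lie within about 1 mm of their bay centres.

**Tap half open:** Three estimates of the lever angle gave 0.746, 0.749 and 0.80 rad, all within the allowed 0.685–0.885.

**Disagreement:** The first estimate of the tap's turning axis, from the filter can and knob, was about 7 mm off in y from where the lever met its stop. For opening the tap I used an axis taken from the shut lever.

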